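# Pack bronze castings under a pinned cover

### The arm

A 6-joint arm with a two-finger parallel gripper is mounted at the origin on the work surface. World frame = base frame: x ahead of the robot, y to its left, z up, the work surface at z = 0. Lengths are in m, angles in rad, forces in N, time in s.
With the tool pointing down it reaches from about 0.25 to 0.725 m from the base axis. Payload 9.7 kg.
Tool frame: the origin (TCP) lies at the very end of the fingers, on their centre line; the grasp point (between the pads) lies 19 mm behind it; z points along the fingers, x is the direction in which the jaws open and shut, and the axes are right-handed (so a half turn about z gives the same grasp; the last joint's range is limited). The gripper opens to 85 mm and grips with 20 to 120 N. Pads are 22 mm wide; open, the fingers measure 114 mm over their backs; the gripper's body (76 mm by 85 mm) begins 54 mm behind the grasp point. The pads swing forward as they close: fully open they stand 13 mm farther back than shut.
Start: joints at [-1.129, 0.087, 0.176, 1.66, 0, 1.571], TCP at [0.235, -0.497, 0.231] pointing down, gripper open.
Joint ranges: [-3.13, 3.13], [-0.85, 1.81], [-1.15, 1.24], [-2.2, 2.28], [-1.44, 1.52], [-3.14, 3.14]. Speed limits (rad/s): [2.22, 2.22, 2.57, 3.14, 3.14, 3.14].

### API

Orientations are given as a unit quaternion [w, x, y, z].
In Python, from station import bot, effector, solver, optics, job gives the robot as it stands. The module is installed in compiled form; this text tells all that it offers. Calls block until the motion is done:
- bot.move_pose(position, orientation): joint-space move of the TCP to a pose.
- bot.move_straight(position, rotation=None, vel=0.15, guard=None): straight line of the TCP; rotation=None keeps the orientation; vel is the mean speed in m/s. With guard (N) it stops when the force on the tool has changed by that much, and returns True; else False.
- bot.move_joints(angles): joint-space move.
- effector.let_go() and effector.gripper_close(grip_force=None): open the fingers fully, or close them until they stop; grip_force is the grip in N (None keeps the last).
- bot.pause(seconds).
- solver.ik(position, orientation): joint angles nearest the present ones, or None.
- bot.get_state(): the state.
- optics.capture(name): name is "scene" or "top" or "wrist"; returns (picture, depth): 384x512x3 uint8, red, green, blue; 384x512 float32, m along the optical axis (not along the pixel's ray), 0 where there is no reading.
- optics.camera_params(name): a dict with "fx", "fy", "cx", "cy" (pixels), "rvec" (rotation vector, rad) and "tvec" (3), from world to camera coordinates, as OpenCV has them. Camera axes: x right, y down, z forward; pixel columns grow to the right and rows downward; lengths in m; the calibration is good to about 2 mm. A picture is of the moment at which its call begins: read the wrist's pose just before it. camera_params takes no time and is no camera call; for the wrist camera it gives the pose at the moment of the call.
A pose or a line that the arm cannot do raises bot.Unreachable and nothing moves.
- job.job_done(): hands the job in, once; it reports no verdict.
The state is a dict: "time_s": time; "joint_positions": joint angles; "qd": joint speeds; "joint_torque": joint torques, N m; "ee_pos": TCP position; "tool_rot": TCP orientation; "wrist_force": force on the tool from outside, world axes, zero at the start; "ft_torque": the same for the moment, N m; "opening": finger opening in m.
Only numpy, scipy, OpenCV 4.12 (cv2) and the standard library are available. Lean on these libraries where they do the work, as an engineer would, in place of code of your own. Each camera call takes 0.05 s, during which the arm holds its last target.

### The job

Pack the three bronze castings into the blue tray: stand each one in the middle of the black pad that shows its own outline (star, heart, round; it may be turned any way), and leave the two grey castings where they are. When all three are in, lower the yellow cover plate over them so that both dowel pins come up through its two holes and it rests flat on the posts. Set everything down gently, dropping and overturning nothing, and let go.

Things in the scene. Friction and masses are not known exactly. Their poses are not given: they have to be found in the camera images.
- tray: Fixed shallow blue tray 290 x 100 mm (x, y), rim 12 mm high, floor 4 mm. On its x axis, 125 mm either side of centre, stands a bright post, diameter 24, its shoulder 60 mm above the table; on it a dowel pin, diameter 10, straight for 12 mm, then tapering to 3 mm at its top, 82 mm above the table. Origin: centre of underside, on the table; x along the long side (roughly away from the robot), z up.
- cover: Loose yellow plate 285 x 100 x 8 mm (x, y, z), flat on the table at first, with through holes of diameter 14 on its x axis 125 mm either side of centre, for the pins; either way round fits. Black grip bar on top at centre: 90 long (x), 14 wide, 8 to 38 mm above the underside. Origin: centre of underside; z up. 0.25 to 0.5 kg. Seated, its underside is 60 mm above the table, clear of the castings.
- pad_star: Black pad 62 x 88 x 3 mm (x, y, z) fixed on the floor of the blue tray, with a star painted flat in white at its middle. Origin: centre of its underside, 4 mm above the table; x along the tray, z up. The three pads lie in a row along the tray's x axis, 66 mm apart, in an order that changes.
- pad_heart: Black pad 62 x 88 x 3 mm (x, y, z) fixed on the floor of the blue tray, with a heart painted flat in white at its middle. Origin: centre of its underside, 4 mm above the table; x along the tray, z up. The three pads lie in a row along the tray's x axis, 66 mm apart, in an order that changes.
- pad_round: Black pad 62 x 88 x 3 mm (x, y, z) fixed on the floor of the blue tray, with a round disc painted flat in white at its middle. Origin: centre of its underside, 4 mm above the table; x along the tray, z up. The three pads lie in a row along the tray's x axis, 66 mm apart, in an order that changes.
- bronze_star: Bronze (orange-brown) casting: a five-pointed star 56 mm across, 12 mm thick, on its flat underside, with an upright round spigot on top: diameter 18 mm (26 mm flare at its foot), ending 46 mm above the underside. Origin: centre of the underside, on the spigot's axis; z up. Mass 0.14 to 0.28 kg. To be packed.
- bronze_heart: Bronze (orange-brown) casting: a heart about 51 mm wide and 47 mm long, its point towards its own -x, 12 mm thick, on its flat underside, with an upright round spigot on top: diameter 18 mm (26 mm flare at its foot), ending 46 mm above the underside. Origin: centre of the underside, on the spigot's axis; z up. Mass 0.14 to 0.28 kg. To be packed.
- bronze_round: Bronze (orange-brown) casting: a plain round disc of diameter 54 mm, 12 mm thick, on its flat underside, with an upright round spigot on top: diameter 18 mm (26 mm flare at its foot), ending 46 mm above the underside. Origin: centre of the underside, on the spigot's axis; z up. Mass 0.14 to 0.28 kg. To be packed.
- grey_star: Dull grey, unfinished casting: a five-pointed star 56 mm across, 12 mm thick, on its flat underside, with an upright round spigot on top: diameter 18 mm (26 mm flare at its foot), ending 46 mm above the underside. Origin: centre of the underside, on the spigot's axis; z up. Look-alike: stays where it is.
- grey_round: Dull grey, unfinished casting: a plain round disc of diameter 54 mm, 12 mm thick, on its flat underside, with an upright round spigot on top: diameter 18 mm (26 mm flare at its foot), ending 46 mm above the underside. Origin: centre of the underside, on the spigot's axis; z up. Look-alike: stays where it is.
There are look-alikes about, which are no part of the job. What is shaped like the bronze_heart but pink or turquoise is not meant.

How it is judged:
By the outcome, as a careful person would: the job done as asked, in the order asked, and still so for the second after the job is handed in, with the robot touching nothing.
It also fails if it takes over 99 s, if anything falls off the work surface, if the arm or the gripper's body presses on something with over 40 N, if the wrist force passes 120 N, or if a joint passes its speed limit or range.

## Working session

There is one attempt and no reset: what is moved stays moved. The work goes in short steps, each a Python script; the robot and the scene stay as the last script left them, time stands still between calls to the robot, and variables do not carry over. Pictures are saved under pics/ and viewed, and the job is handed in when it is done.

```bash
mkdir -p pics; python3 - <<'E'
from station import bot,effector,solver,optics,job
import cv2,numpy as np
for n in ("scene","top","wrist"):
    p,d=optics.capture(n); cv2.imwrite(f"pics/{n}0.png",p[:,:,::-1]); np.save(f"pics/{n}0.npy",d)
    print(n,optics.camera_params(n))
s=bot.get_state(); print(s["time_s"],s["ee_pos"],s["tool_rot"],s["opening"])
E
```

```text
scene {'fx': 485.4372901049827, 'fy': 485.4372901049827, 'cx': 244.6320961759851, 'cy': 192.56734739452594, 'rvec': array([ 2.10103097,  1.27917275, -0.46855473]), 'tvec': array([-0.28359754, -0.37996596,  1.91778903])}
top {'fx': 462.210203544671, 'fy': 462.210203544671, 'cx': 247.59127805596725, 'cy': 191.6735656282137, 'rvec': array([ 2.1478293 , -2.05750042,  0.23373793]), 'tvec': array([-0.01971742,  0.61984627,  1.08603846])}
wrist {'fx': 286.8873300295598, 'fy': 286.8873300295598, 'cx': 256.6441855005144, 'cy': 191.28979830815618, 'rvec': array([-2.43021818,  1.53848914,  0.23568288]), 'tvec': array([-0.55008337, -0.0384836 ,  0.37931838])}
0.15 [ 0.23508373 -0.49703946  0.23074221] [-2.72997494e-04  8.44863961e-01 -5.34980957e-01 -4.35133315e-04] 0.08535865584797793
```

View pics/top0.png

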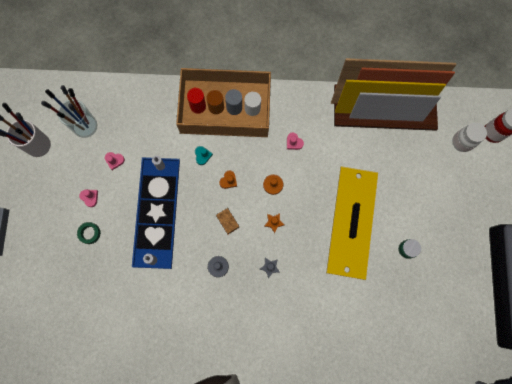

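View pics/scene0.png

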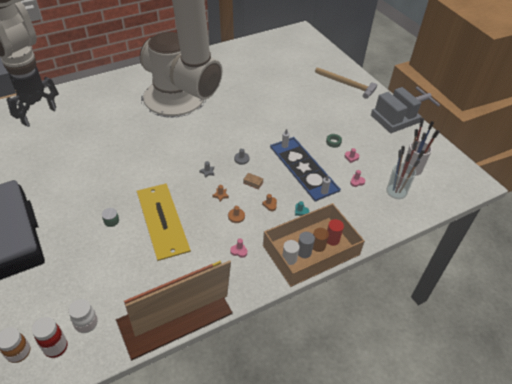

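View pics/wrist0.png

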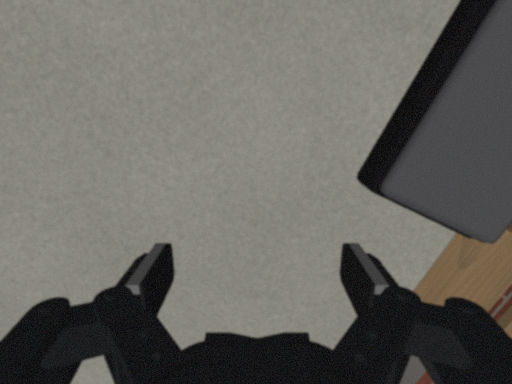

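Candidates in the top view:
- **Bronze heart:** orange (229,181). Look-alikes are turquoise (203,155) and pink (294,142), (114,160), (89,197).
- **Bronze round:** (273,184). The grey one is at (218,267).
- **Bronze star:** (274,222). The grey one is at (270,267).
- **Other:** a brown block at (228,221) is not part of the job.
- **Tray:** (155,213), with pads round, star, heart from top to bottom.
- **Cover:** (353,223).

I'll check these in a close crop.

```bash
cat > h.py <<'E'
import cv2,numpy as np
def cam(c):
    R=cv2.Rodrigues(c["rvec"])[0]; return R,np.array(c["tvec"]).ravel()
def onplane(c,u,v,z):
    R,t=cam(c); o=-R.T@t
    d=R.T@np.array([(u-c["cx"])/c["fx"],(v-c["cy"])/c["fy"],1.])
    return o+d*(z-o[2])/d[2]
def proj(c,P):
    R,t=cam(c); q=R@np.asarray(P)+t
    return np.array([c["fx"]*q[0]/q[2]+c["cx"],c["fy"]*q[1]/q[2]+c["cy"]])
def down(a):
    # tool down, tool x axis (jaw direction) at world angle a
    return [0,np.cos(a/2),np.sin(a/2),0]
E
python3 - <<'E'
import cv2,numpy as np
from station import optics
from h import *
im=cv2.imread("pics/top0.png")
c=im[130:290,120:390]; cv2.imwrite("pics/top_crop1.png",cv2.resize(c[:, :175],None,fx=4.5,fy=3.7*4.5/4.5 if 0 else 3.7,interpolation=cv2.INTER_CUBIC)) if 0 else None
a=im[150:280,125:300]; cv2.imwrite("pics/top_crop1.png",cv2.resize(a,None,fx=4.5,fy=4.5,interpolation=cv2.INTER_CUBIC))
a=im[160:285,260:390]; cv2.imwrite("pics/top_crop2.png",cv2.resize(a,None,fx=4.5,fy=4.5,interpolation=cv2.INTER_CUBIC))
c=optics.camera_params("top")
for n,u,v,z in [("pinR",158,162,.06),("pinL",149,259,.06),("padround",158,187,.007),("padstar",156,211,.007),("padheart",154,236,.007),("heart",229,180,.046),("round",273,184,.046),("star",274,222,.046),("cov h1",358,176,.008),("cov h2",347,270,.008),("bar",354,221,.038),("greyst",270,267,.04)]:
    print(n,onplane(c,u,v,z).round(4))
E
```

```text
pinR [0.69  0.239 0.06 ]
pinL [0.4437 0.24   0.06  ]
padround [0.6366 0.2443 0.007 ]
padstar [0.5722 0.244  0.007 ]
padheart [0.5066 0.2435 0.007 ]
heart [0.654 0.056 0.046]
round [ 0.6483 -0.0571  0.046 ]
star [ 0.5502 -0.0626  0.046 ]
cov h1 [ 0.6894 -0.2841  0.008 ]
cov h2 [ 0.4411 -0.2537  0.008 ]
bar [ 0.5627 -0.2656  0.038 ]
greyst [ 0.4383 -0.0564  0.04  ]
```

View pics/top_crop1.png

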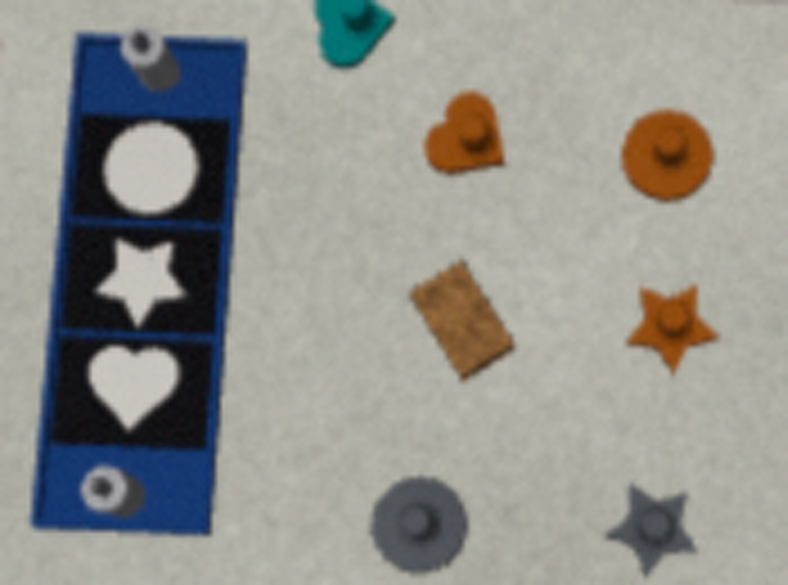

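View pics/top_crop2.png

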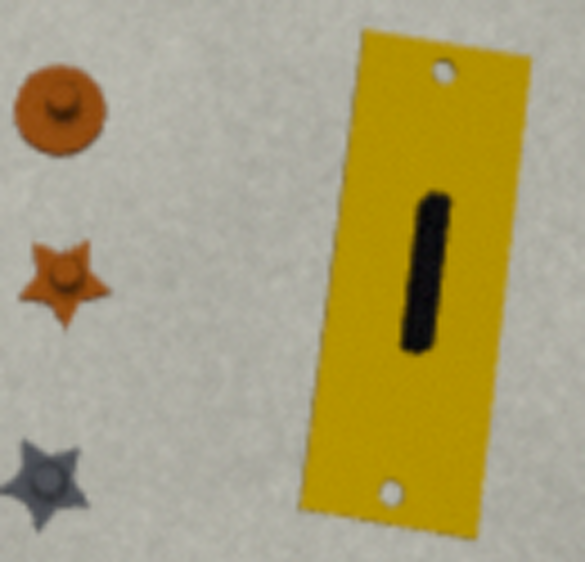

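```bash
python3 - <<'E'
from station import bot,effector,solver,optics,job
from h import *
import json
def shot(n):
    c=optics.camera_params("wrist"); p,d=optics.capture("wrist")
    cv2.imwrite(f"pics/{n}.png",p[:,:,::-1]); np.save(f"pics/{n}.npy",d)
    json.dump({k:np.array(v).tolist() for k,v in c.items()},open(f"pics/{n}.json","w"))
    R,t=cam(c); s=bot.get_state(); print(n,"cam",(-R.T@t).round(4),"tcp",np.round(s["ee_pos"],4),s["time_s"],np.round(s["joint_positions"],2))
R0=down(np.pi/2); print(solver.ik([0.6,-0.06,0.25],R0),solver.ik([0.6,-0.06,0.25],down(-np.pi/2)))
bot.move_pose([0.50,-0.265,0.27],down(np.pi/2)); shot("w_cover")
bot.move_pose([0.55,-0.03,0.27],down(np.pi/2)); shot("w_cast")
bot.move_pose([0.52,0.24,0.27],down(np.pi/2)); shot("w_tray")
E
python3 -c "
import cv2
for n in ('w_cover','w_cast','w_tray'):
    cv2.imwrite(f'pics/{n}_b.png',cv2.resize(cv2.imread(f'pics/{n}.png'),None,fx=1.5,fy=1.5,interpolation=cv2.INTER_CUBIC))"
```

```text
[-0.09966865  0.22739566  0.37107903  1.7144797   0.         -0.09966865] [-0.09966865  0.22739566  0.37107903  1.7144797   0.          3.041924  ]
w_cover cam [ 0.4236 -0.2654  0.4124] tcp [ 0.4997 -0.2654  0.2699] 1.9917 [-0.49  0.15  0.32  1.74 -0.   -0.49]
w_cast cam [ 0.4738 -0.031   0.4125] tcp [ 0.55   -0.0313  0.27  ] 2.9917 [-0.06  0.11  0.27  1.74 -0.   -0.06]
w_tray cam [0.4443 0.2388 0.4125] tcp [0.5206 0.2386 0.2701] 4.1 [ 0.43  0.16  0.33  1.74 -0.    0.43]
```

View pics/w_cover_b.png

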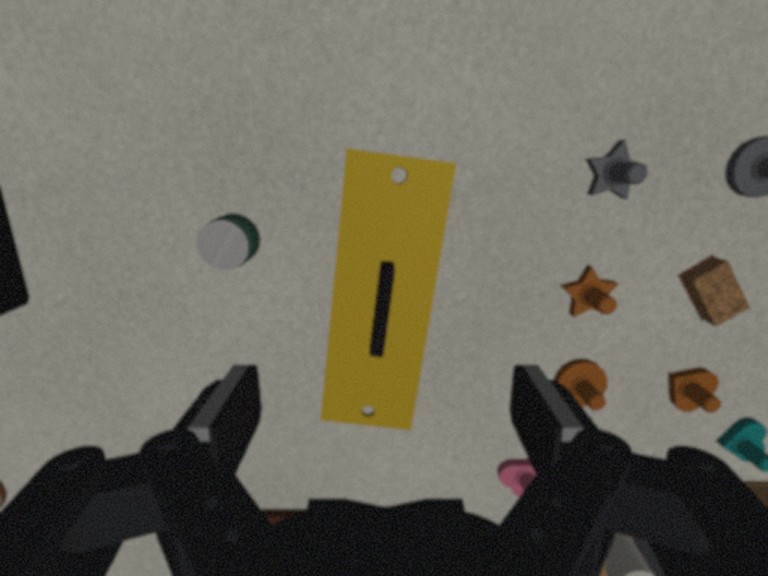

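View pics/w_cast_b.png

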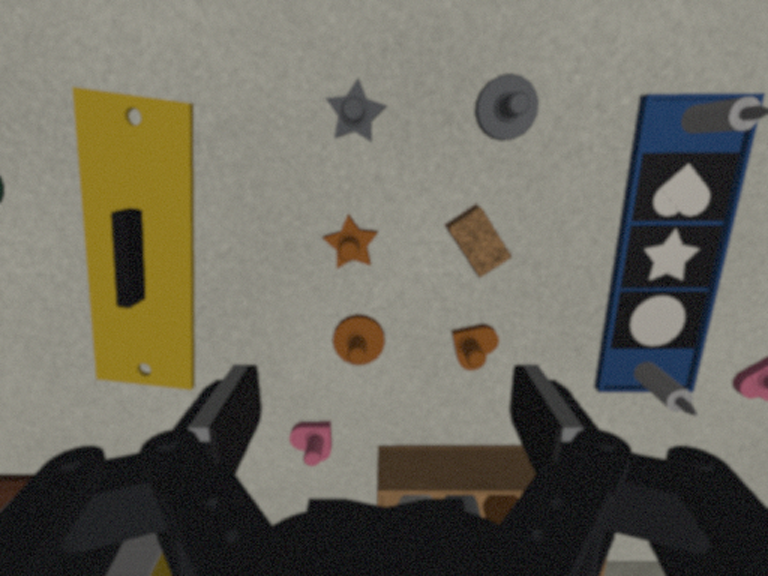

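View pics/w_tray_b.png

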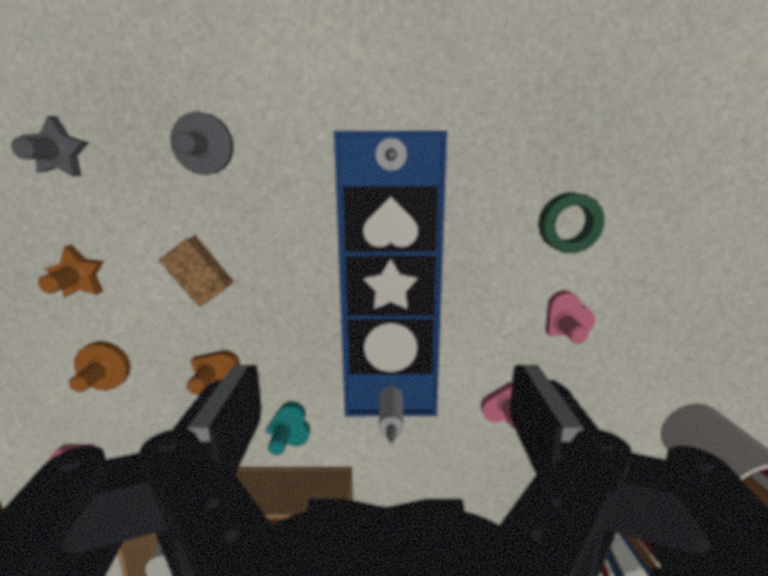

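```bash
python3 - <<'E'
from h import *
import json
def L(n): return cv2.imread(f"pics/{n}.png"),json.load(open(f"pics/{n}.json"))
im,c=L("w_tray"); f=lambda u,v,z:onplane(c,(u+.5)/1.5-.5,(v+.5)/1.5-.5,z).round(4)[:2]
print("tray rim corners",[f(u,v,.012) for u,v in((334,131),(446,131),(345,415),(437,415))], np.mean([f(u,v,.012) for u,v in((334,131),(446,131),(345,415),(437,415))],0))
g=im.astype(int); w=((g.min(2)>110)).astype(np.uint8)
n,lab,st,ce=cv2.connectedComponentsWithStats(w)
for i in range(1,n):
    if 200<st[i,4]<3000: print("white",st[i],ce[i].round(1),onplane(c,*ce[i],.007).round(4))
b=cv2.resize(im[75:310,205:315],None,fx=2.5,fy=2.5,interpolation=cv2.INTER_CUBIC)
b=np.hstack([cv2.resize(im[80:130,225:300],None,fx=5,fy=5,interpolation=cv2.INTER_CUBIC),cv2.resize(im[250:300,225:300],None,fx=5,fy=5,interpolation=cv2.INTER_CUBIC)])
cv2.imwrite("pics/pins.png",b)
im,c=L("w_cast")
b=cv2.resize(im[130:250,200:345],None,fx=5,fy=5,interpolation=cv2.INTER_CUBIC); cv2.imwrite("pics/castcrop.png",b)
im,c=L("w_cover"); f=lambda u,v,z:onplane(c,(u+.5)/1.5-.5,(v+.5)/1.5-.5,z).round(4)[:2]
print("cover corners",[f(u,v,.008) for u,v in((346,149),(455,162),(321,420),(410,430))],np.mean([f(u,v,.008) for u,v in((346,149),(455,162),(321,420),(410,430))],0))
print("holes",f(398,176,.008),f(367,410,.008),"w/2:",f(398,176,.004),f(367,410,.004))
E
```

```text
Traceback (most recent call last):
  File "h.py", line 5, in onplane
    R,t=cam(c); o=-R.T@t
        ~~~^^^
  File "h.py", line 3, in cam
    R=cv2.Rodrigues(c["rvec"])[0]; return R,np.array(c["tvec"]).ravel()
      ~~~~~~~~~~~~~^^^^^^^^^^^
cv2.error: OpenCV(4.12.0) :-1: error: (-5:Bad argument) in function 'Rodrigues'
> Overload resolution failed:
>  - src is not a numpy array, neither a scalar
>  - Expected Ptr<cv::UMat> for argument 'src'
```

```bash
sed -i 's/cv2.Rodrigues(c\["rvec"\])/cv2.Rodrigues(np.array(c["rvec"],float))/' h.py; python3 - <<'E'
from h import *
import json
def L(n): return cv2.imread(f"pics/{n}.png"),json.load(open(f"pics/{n}.json"))
im,c=L("w_tray"); f=lambda u,v,z:onplane(c,(u+.5)/1.5-.5,(v+.5)/1.5-.5,z).round(4)[:2]
print("tray rim corners",[f(u,v,.012) for u,v in((334,131),(446,131),(345,415),(437,415))], np.mean([f(u,v,.012) for u,v in((334,131),(446,131),(345,415),(437,415))],0))
g=im.astype(int); w=((g.min(2)>110)).astype(np.uint8)
n,lab,st,ce=cv2.connectedComponentsWithStats(w)
for i in range(1,n):
    if 200<st[i,4]<3000: print("white",st[i],ce[i].round(1),onplane(c,*ce[i],.007).round(4))
b=np.hstack([cv2.resize(im[80:130,225:300],None,fx=5,fy=5,interpolation=cv2.INTER_CUBIC),cv2.resize(im[250:300,225:300],None,fx=5,fy=5,interpolation=cv2.INTER_CUBIC)])
cv2.imwrite("pics/pins.png",b)
im,c=L("w_cast")
b=cv2.resize(im[130:250,200:345],None,fx=5,fy=5,interpolation=cv2.INTER_CUBIC); cv2.imwrite("pics/castcrop.png",b)
im,c=L("w_cover"); f=lambda u,v,z:onplane(c,(u+.5)/1.5-.5,(v+.5)/1.5-.5,z).round(4)[:2]
print("cover corners",[f(u,v,.008) for u,v in((346,149),(455,162),(321,420),(410,430))],np.mean([f(u,v,.008) for u,v in((346,149),(455,162),(321,420),(410,430))],0))
print("holes",f(398,176,.008),f(367,410,.008),"w/2:",f(398,176,.004),f(367,410,.004))
E
```

```text
tray rim corners [array([0.4268, 0.1937]), array([0.4269, 0.2918]), array([0.7144, 0.195 ]), array([0.7144, 0.294 ])] [0.570625 0.243625]
white [251  93  20  20 272] [260.5 102.4] [0.446  0.2437 0.007 ]
white [242 132  36  32 801] [260.  150.4] [0.5109 0.2432 0.007 ]
white [371 137  19  22 315] [379.7 147.8] [0.5074 0.4124 0.007 ]
white [244 174  33  31 548] [260.  190.6] [0.5708 0.2434 0.007 ]
white [243 216  35  32 868] [260.  231.3] [0.6367 0.2436 0.007 ]
cover corners [array([ 0.421 , -0.3006]), array([ 0.4323, -0.2025]), array([ 0.7024, -0.3359]), array([ 0.7153, -0.2387])] [ 0.56775  -0.269425]
holes [ 0.4445 -0.2539] [ 0.6899 -0.2856] w/2: [ 0.4447 -0.2538] [ 0.6925 -0.2858]
```

View pics/pins.png

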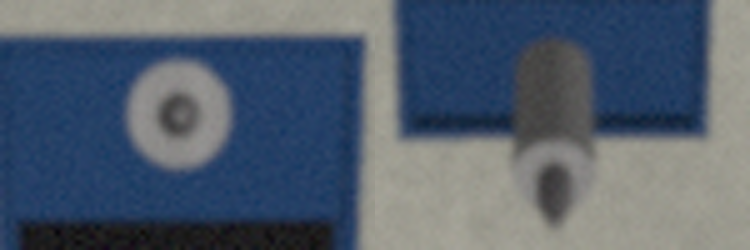

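View pics/castcrop.png

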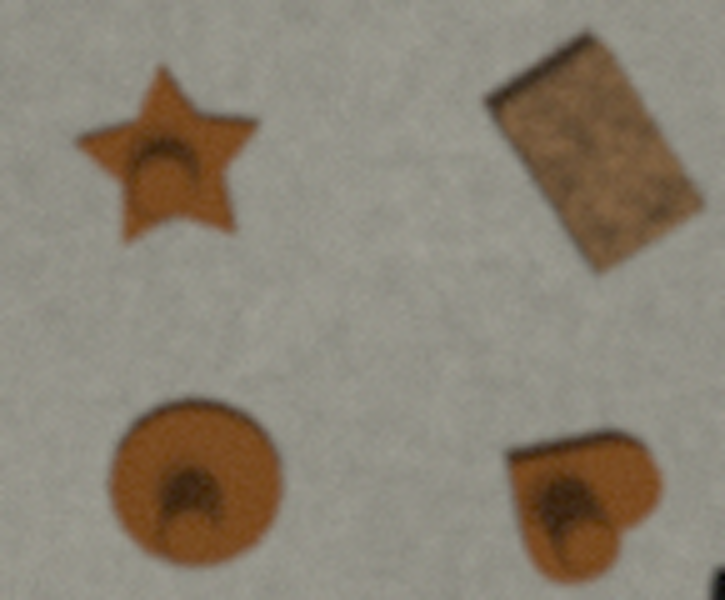

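```bash
python3 - <<'E'
from h import *
import json
def L(n): return cv2.imread(f"pics/{n}.png"),json.load(open(f"pics/{n}.json"))
im,c=L("w_tray")
print("pins",onplane(c,260.5,102.5,.06).round(4),onplane(c,260.5,285.2,.06).round(4))
im,c=L("w_cast")
f=lambda u,v,z:onplane(c,200+(u+.5)/5-.5,130+(v+.5)/5-.5,z).round(4)[:2]
pts=np.array([(160,65),(258,122),(235,234),(126,242),(78,142)])
print("star top",f(165,180,.046),"flange tips mean",np.mean([f(u,v,.012) for u,v in pts],0))
print("round top",f(189,537,.046),"flange",f(196,487,.012))
print("heart top",f(588,545,.046))
# overlay predicted model circles at estimates from the flange
out=cv2.resize(im[130:250,200:345],None,fx=5,fy=5,interpolation=cv2.INTER_CUBIC)
def circ(xy,r,z,col):
    P=[((proj(c,[xy[0]+r*np.cos(a),xy[1]+r*np.sin(a),z])+.5-[200,130])*5-.5) for a in np.linspace(0,2*np.pi,60)]
    cv2.polylines(out,[np.int32(P)],True,col,1)
for xy in [np.mean([f(u,v,.012) for u,v in pts],0),f(196,487,.012),f(588,545,.046)]:
    circ(xy,.009,.046,(255,255,255)); circ(xy,.027,.012,(0,255,0)); circ(xy,.027,0,(255,0,0))
cv2.imwrite("pics/castcrop2.png",out)
tc=None
E
```

```text
pins [0.4459 0.2431 0.06  ] [0.6965 0.2439 0.06  ]
star top [ 0.5539 -0.0626] flange tips mean [ 0.55614 -0.06356]
round top [ 0.6565 -0.0584] flange [ 0.6567 -0.0585]
heart top [0.659  0.0542]
```

View pics/castcrop2.png

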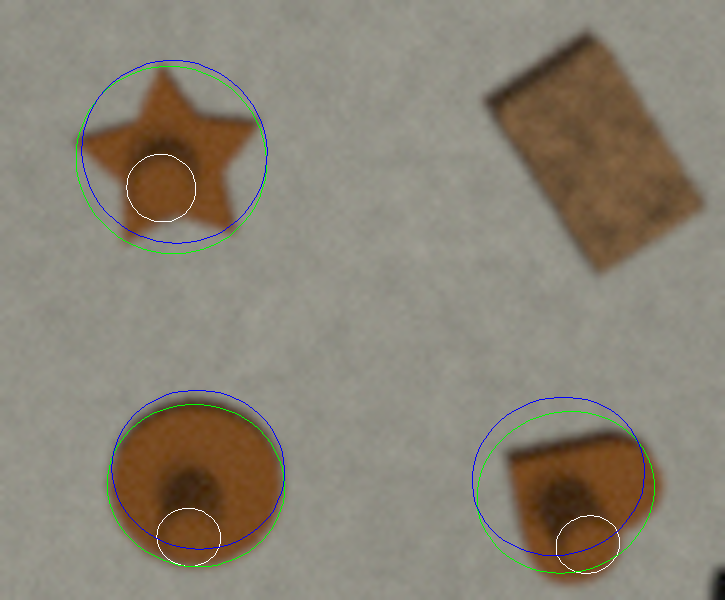

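```bash
cat >> h.py <<'E'
import json
def shot(n):
    from station import bot,optics
    c=optics.camera_params("wrist"); p,d=optics.capture("wrist")
    cv2.imwrite(f"pics/{n}.png",p[:,:,::-1]); np.save(f"pics/{n}.npy",d)
    json.dump({k:np.array(v).tolist() for k,v in c.items()},open(f"pics/{n}.json","w"))
    s=bot.get_state(); print(n,"tcp",np.round(s["ee_pos"],4),round(s["time_s"],2))
def L(n): return cv2.imread(f"pics/{n}.png"),json.load(open(f"pics/{n}.json"))
def crop(n,box,k,out,circs=()):
    im,c=L(n); x0,y0,x1,y1=box
    o=cv2.resize(im[y0:y1,x0:x1],None,fx=k,fy=k,interpolation=cv2.INTER_CUBIC)
    for x,y,r,z,col in circs:
        P=[((proj(c,[x+r*np.cos(a),y+r*np.sin(a),z])+.5-[x0,y0])*k-.5) for a in np.linspace(0,2*np.pi,60)]
        cv2.polylines(o,[np.int32(P)],True,col,1)
    cv2.imwrite(f"pics/{out}.png",o)
E
python3 - <<'E'
from station import bot
from h import *
R=down(np.pi/2)
bot.move_pose([0.657,0.055,0.15],R); bot.pause(.15); shot("c_heart")
bot.move_pose([0.656,-0.0585,0.15],R); bot.pause(.15); shot("c_round")
bot.move_pose([0.555,-0.063,0.15],R); bot.pause(.15); shot("c_star")
W,G,B=(255,255,255),(0,255,0),(255,0,0)
for n,x,y in(("c_star",.555,-.063),("c_round",.656,-.0585),("c_heart",.658,.054)):
    c=L(n)[1]; u,v=proj(c,[x,y,.02]).astype(int); 
    crop(n,(max(u-40,0),v-50,u+40,v+50),3,n+"_b",[(x,y,.009,.046,W),(x,y,.027,.012,G),(x,y,.027,0,B)]); print(u,v)
im=np.hstack([cv2.imread(f"pics/c_{k}_b.png") for k in("star","round","heart")]); cv2.imwrite("pics/c_all.png",im)
E
```

```text
c_heart tcp [0.657  0.0563 0.1513] 5.32
c_round tcp [ 0.6561 -0.0572  0.1502] 6.04
c_star tcp [ 0.5558 -0.0627  0.1498] 6.72
256 181
255 181
254 182
```

View pics/c_all.png

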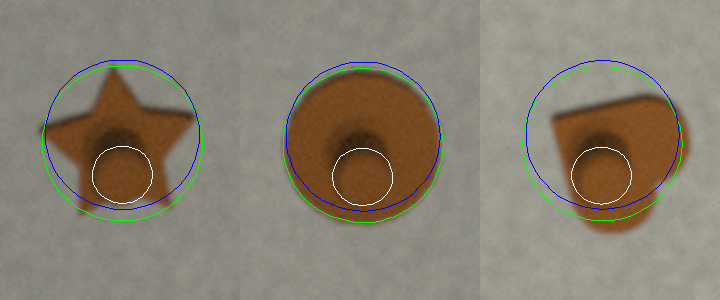

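```bash
cat >> h.py <<'E'
def S():
    from station import bot
    s=bot.get_state(); return np.array(s["ee_pos"]),s
def pick(x,y,z,R,hz=.15):
    from station import bot,effector
    bot.move_pose([x,y,hz],R)
    bot.move_straight([x,y,.07],vel=.25)
    g=bot.move_straight([x,y,z],vel=.1,guard=12); 
    bot.pause(.1); p,s=S(); print("at grasp",p.round(4),g,round(s["time_s"],2))
    effector.gripper_close(40); p,s=S(); print("closed",p.round(4),"open",round(s["opening"],4),s["wrist_force"].round(1) if hasattr(s["wrist_force"],'round') else s["wrist_force"])
    bot.move_straight([x,y,.13],vel=.2)
    p2,s=S(); print("lifted",p2.round(4),"open",round(s["opening"],4),np.round(s["wrist_force"],1),round(s["time_s"],2))
    return p
def place(x,y,z,R,hz=.15):
    from station import bot,effector
    bot.move_pose([x,y,hz],R); bot.pause(.1); print("above",S()[0].round(4))
    bot.move_straight([x,y,z+.012],vel=.2)
    bot.pause(.1); p,s=S(); print("low",p.round(4),np.round(s["wrist_force"],1))
    g=bot.move_straight([x,y,z-.003],vel=.02,guard=3)
    p,s=S(); print("down",p.round(4),g,np.round(s["wrist_force"],1))
    effector.let_go(); bot.move_straight([x,y,.15],vel=.2); print(round(S()[1]["time_s"],2))
E
python3 - <<'E'
from h import *
R=down(np.pi/2)
pick(.555,-.0635,.021,R)
E
```

```text
at grasp [ 0.5556 -0.0636  0.0221] False 8.18
closed [ 0.5551 -0.0636  0.0212] open 0.0164 [-0.4  0.   0.8]
lifted [ 0.5545 -0.0634  0.1286] open 0.0164 [ 0.1  0.9 -2.2] 9.51
```

```bash
python3 - <<'E'
from h import *
R=down(np.pi/2)
place(.5710,.2435,.028,R)
shot("after_star")
c=L("after_star")[1]
W,G=(255,255,255),(0,255,0)
crop("after_star",(150,60,380,300),2.4,"after_star_b",[(.5708,.2435,.009,.053,W),(.5708,.2435,.028,.019,G)])
E
```

```text
above [0.5713 0.242  0.1499]
low [0.5721 0.2438 0.0421] [-0.8  0.3 -2.7]
down [0.5709 0.2435 0.0282] True [-1.1 -0.4  4.7]
13.62
after_star tcp [0.5704 0.2432 0.1481] 13.67
```

View pics/after_star_b.png

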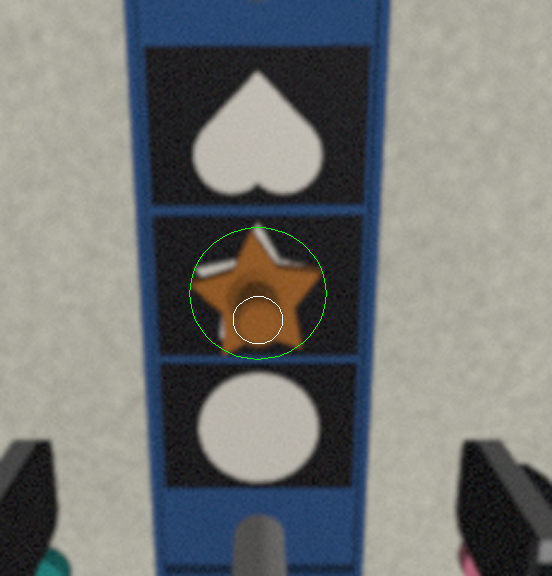

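The star sits centred on its pad, at crop (257,290). Next, the round and the heart.

```bash
python3 - <<'E'
from h import *
from station import bot
R=down(np.pi/2)
pick(.6563,-.0585,.021,R)
place(.6369,.2438,.028,R)
pick(.658,.054,.021,R)
place(.5050,.2433,.028,R)
bot.move_pose([.52,.2435,.22],R); bot.pause(.1)
shot("after3")
W,G=(255,255,255),(0,255,0)
crop("after3",(170,40,350,290),2.4,"after3_b",[(x,.2435,.009,.053,W) for x in(.5048,.5708,.6368)]+[(.6368,.2435,.027,.019,G)])
E
```

```text
at grasp [ 0.6569 -0.0586  0.0221] False 16.07
closed [ 0.6564 -0.0586  0.0212] open 0.0167 [ 0.3 -0.9  1.1]
lifted [ 0.6559 -0.0584  0.1285] open 0.0171 [ 0.4  0.  -2.8] 17.4
above [0.6373 0.2421 0.1498]
low [0.638  0.244  0.0423] [ 0.1  0.1 -2.1]
down [0.6368 0.2438 0.0282] True [ 0.2 -0.1  5. ]
21.48
at grasp [0.6586 0.054  0.0221] False 23.48
closed [0.658  0.054  0.0211] open 0.0168 [-0.4 -0.4  1.9]
lifted [0.6576 0.054  0.1285] open 0.0164 [-1.   0.3 -3.1] 24.8
above [0.5059 0.2423 0.1495]
low [0.5061 0.2436 0.0418] [ 0.3 -0.4 -2.4]
down [0.5048 0.2433 0.028 ] True [-0.4  0.7  4.1]
28.7
after3 tcp [0.5193 0.2432 0.2178] 29.24
```

View pics/after3_b.png

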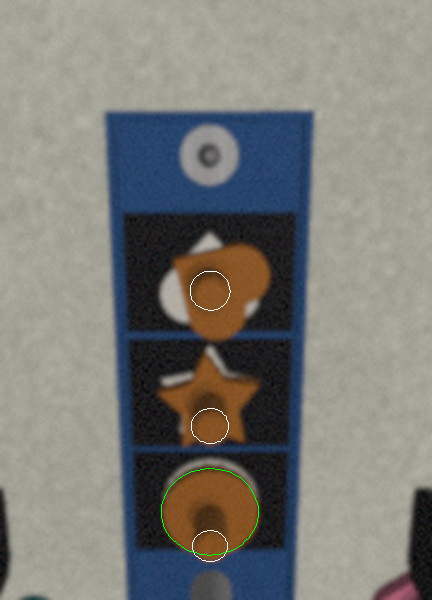

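All three are centred on their pads. Next I'll measure the cover.

```bash
python3 - <<'E'
from h import *
from station import bot
R=down(np.pi/2-.128)
bot.move_pose([.53,-.265,.25],R); bot.pause(.4); shot("cov2")
im,c=L("cov2")
crop("cov2",(180,50,340,300),2.4,"cov2_b",[])
# yellow edges via minAreaRect on rectified plane z=.008
g=cv2.cvtColor(im,cv2.COLOR_BGR2HSV); m=cv2.inRange(g,(18,120,60),(35,255,255))
cn=max(cv2.findContours(m,cv2.RETR_EXTERNAL,cv2.CHAIN_APPROX_NONE)[0],key=cv2.contourArea).reshape(-1,2)
P=np.array([onplane(c,u,v,.008)[:2] for u,v in cn]); print(cv2.minAreaRect((P*1000).astype(np.float32)))
E
```

```text
cov2 tcp [ 0.5301 -0.2648  0.25  ] 31.54
((567.2939453125, -269.2709045410156), (98.63581085205078, 282.4078369140625), 82.6659164428711)
```

View pics/cov2_b.png

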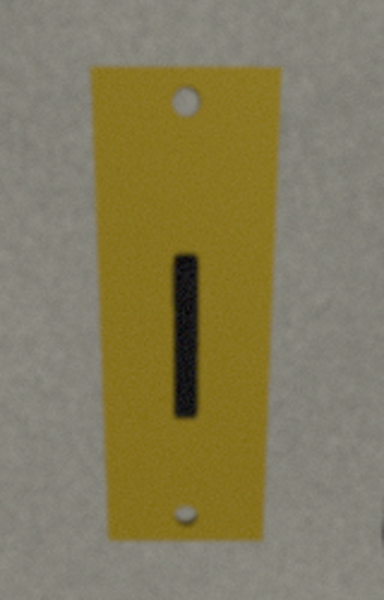

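```bash
python3 - <<'E'
from h import *
from station import bot,effector
R=down(np.pi/2-.128); x,y=.5673,-.2693
bot.move_pose([x,y,.15],R); bot.move_straight([x,y,.06],vel=.2)
g=bot.move_straight([x,y,.014],vel=.08,guard=12); bot.pause(.3); print(S()[0].round(4),g)
effector.gripper_close(90); bot.pause(.2); p,s=S(); print("closed",p.round(4),s["opening"],np.round(s["wrist_force"],1),np.round(s["ft_torque"],2),s["tool_rot"])
bot.move_straight([x,y,.05],vel=.06); bot.move_straight([x,y,.18],vel=.2); bot.pause(.3)
p,s=S(); print("lift",p.round(4),s["opening"],np.round(s["wrist_force"],1),np.round(s["ft_torque"],2),round(s["time_s"],2)); shot("covlift")
crop("covlift",(100,20,420,384),1.6,"covlift_b",[])
E
```

```text
[ 0.5675 -0.2694  0.0144] False
closed [ 0.5674 -0.2692  0.0142] 0.012354799024477028 [-1.6  0.8  4.5] [ 0.28  0.18 -0.  ] [6.84169146e-05 7.50854149e-01 6.60468039e-01 1.07868278e-04]
lift [ 0.567  -0.2691  0.179 ] 0.012141831272989241 [ 0.2  0.2 -4.8] [ 0.02 -0.02  0.  ] 36.38
covlift tcp [ 0.5671 -0.2692  0.1793] 36.43
```

View pics/covlift_b.png

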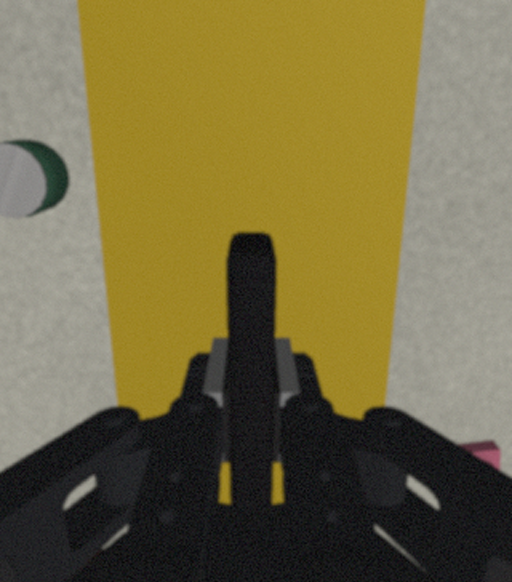

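```bash
python3 - <<'E'
from h import *
from station import bot,effector
R=down(np.pi/2+.003); x,y=.5709,.2435
bot.move_pose([x,y,.18],R); bot.move_straight([x,y,.115],vel=.15); bot.pause(.4)
p,s=S(); print("above",p.round(4),s["opening"],np.round(s["wrist_force"],1),np.round(s["ft_torque"],2),round(s["time_s"],2)); shot("covabove")
cv2.imwrite("pics/covabove_b.png",cv2.resize(L("covabove")[0],None,fx=1.5,fy=1.5))
from station import optics
for n in("scene","top"):
    p,_=optics.capture(n); cv2.imwrite(f"pics/{n}1.png",p[:,:,::-1])
a=cv2.imread("pics/scene1.png")[100:260,230:400]; b=cv2.imread("pics/top1.png")[140:290,90:230]
cv2.imwrite("pics/st1.png",np.hstack([cv2.resize(a,(425,400),interpolation=cv2.INTER_CUBIC),cv2.resize(b,(373,400),interpolation=cv2.INTER_CUBIC)]))
E
```

```text
above [0.5711 0.2436 0.1155] 0.011945320222651146 [ 0.5  0.2 -5.4] [-0.01 -0.02 -0.02] 39.27
covabove tcp [0.571  0.2436 0.1153] 39.33
```

View pics/covabove_b.png

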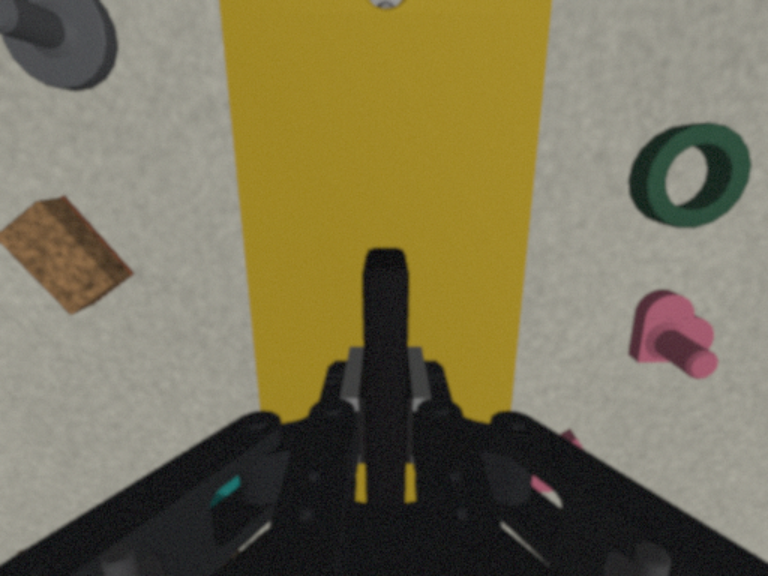

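View pics/st1.png

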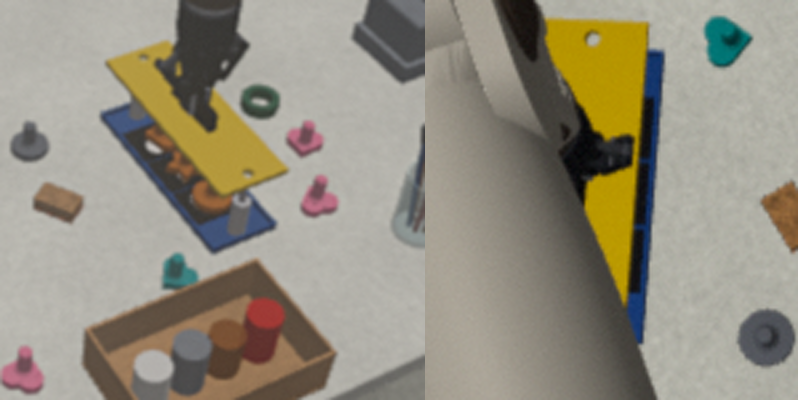

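The near hole at (387,0) shows the pin in line with it. The scene view shows the plate level above both posts. I'll lower it with a guard.

```bash
python3 - <<'E'
from h import *
from station import bot,effector
x,y=.5709,.2435
for z,v,gd in((.098,.06,6),(.084,.03,6),(.071,.015,5)):
    g=bot.move_straight([x,y,z],vel=v,guard=gd); p,s=S(); print(z,g,p.round(4),np.round(s["wrist_force"],1),np.round(s["ft_torque"],2),round(s["time_s"],2))
    if g: break
E
```

```text
0.098 False [0.5705 0.2434 0.0973] [-0.2  0.1 -4.2] [ 0.05 -0.    0.02] 39.86
0.084 False [0.5709 0.2435 0.084 ] [-0.  -0.8 -4.2] [-0.02  0.01 -0.03] 40.48
0.071 True [0.5709 0.2435 0.0743] [-0.4 -0.5  5. ] [-0.01  0.06  0.01] 41.12
```

```bash
python3 - <<'E'
from h import *
from station import bot,effector,optics
effector.let_go(); bot.pause(.2)
bot.move_straight([.5709,.2435,.20],vel=.15)
R=down(np.pi/2)
bot.move_pose([.48,.2435,.28],R); bot.pause(.2); shot("final_w")
bot.move_pose([.40,-.15,.25],R); bot.pause(.3)
for n in("scene","top"):
    p,_=optics.capture(n); cv2.imwrite(f"pics/{n}2.png",p[:,:,::-1])
a=cv2.imread("pics/scene2.png")[100:260,150:400]; b=cv2.imread("pics/top2.png")[140:290,90:300]
cv2.imwrite("pics/st2.png",np.vstack([cv2.resize(a,(500,320),interpolation=cv2.INTER_CUBIC),cv2.resize(b,(500,280))]))
im,c=L("final_w")
cv2.imwrite("pics/final_w_b.png",cv2.resize(im,None,fx=1.5,fy=1.5))
R_,t=cam(c);
d=np.load("pics/final_w.npy"); m=cv2.inRange(cv2.cvtColor(im,cv2.COLOR_BGR2HSV),(18,120,60),(35,255,255))>0
m=cv2.erode(m.astype(np.uint8),np.ones((5,5)))>0
v,u=np.nonzero(m&(d>0)); Z=d[v,u]; X=np.c_[(u-c["cx"])/c["fx"]*Z,(v-c["cy"])/c["fy"]*Z,Z]; P=(X-t)@R_
A=np.c_[P[:,:2]-[.57,.2435],np.ones(len(P))]; k=np.linalg.lstsq(A,P[:,2],rcond=None)[0]; print("plane",k,len(P)); print(S()[1]["time_s"])
E
```

```text
final_w tcp [0.4803 0.2433 0.2784] 43.83
plane [ 0.0008341  -0.00055552  0.06808487] 11902
45.7167
```

View pics/final_w_b.png

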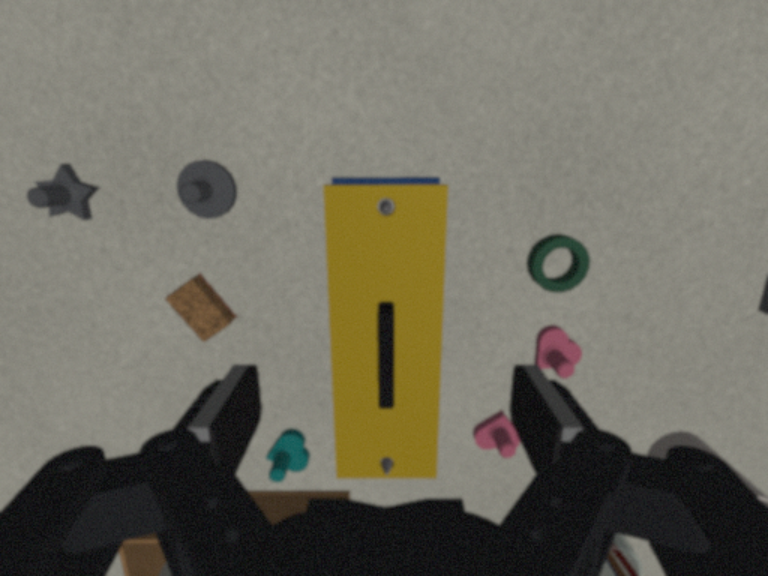

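View pics/st2.png

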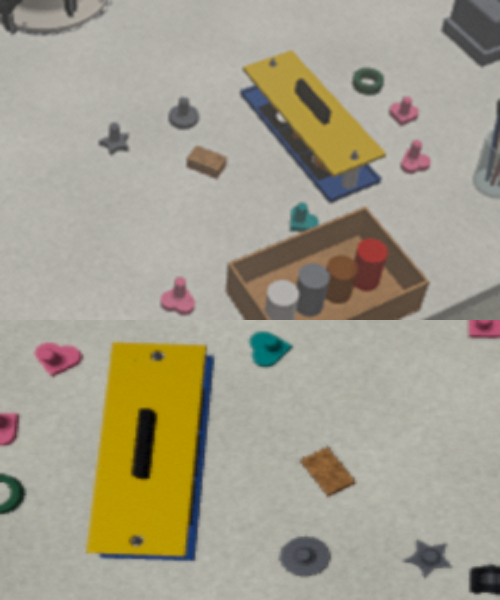

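The cover's top plane is at z = 68.1 mm with a tilt below 0.001. Both pins show through the holes, at (387,207) and (387,464), and the grey castings haven't moved. I'm handing the job in.

```bash
python3 -c "
from station import job; job.job_done()"
```

```text
the job is handed in; nothing more can be done
```

I packed the three bronze castings onto their own pads, lowered the yellow cover over both dowel pins, and handed the job in at about 46 s of the 99 s allowed.

- **Castings:** after the third was placed, the wrist view showed all three standing centred on their pads, to about 1 mm. I set each one down until light contact (about 3 N) before letting go.
- **Cover:** contact came with its underside about 60 mm above the table. After release, its top measured 68.1 mm with a tilt under 0.001, so it rests flat on the posts with both pins up through the holes.
- **Grey castings:** both are upright and where they were.
- **Other checks:** no check failed. An early rough reading from the top camera put the round casting's x about 8 mm off the wrist view. I used close wrist views for the grasps, and they confirmed the positions.

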